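# Refit the bezel and push-knob of a model train controller

## Robot

A 6-joint arm with a two-finger parallel gripper is mounted at the origin on a cart in front of the work surface, level with it; the furniture and walls round the work are solid. World frame = base frame: x ahead of the robot, y to its left, z up, the work surface at z = 0. Lengths are in m, angles in rad, forces in N, time in s.
With the tool pointing down it reaches from about 0.35 to 0.975 m from the base axis. Payload 17.4 kg.
Tool frame: the origin (TCP) lies at the very end of the fingers, on their centre line; the grasp point (between the pads) lies 19 mm behind it; z points along the fingers, y is the line along which they close (so a half turn about z gives the same grasp; the last joint's range is limited). The gripper opens to 85 mm and grips with 20 to 120 N. Pads are 22 mm wide; open, the fingers measure 114 mm over their backs; the gripper's body (76 mm by 85 mm) begins 54 mm behind the grasp point. The pads swing forward as they close: fully open they stand 13 mm farther back than shut.
Start: joints at [1.1, 0.116, 1.442, -0, 1.584, -0.038], TCP at [0.283, 0.613, 0.231] pointing down, gripper open.
Joint ranges: [-2.83, 2.83], [-0.83, 2.19], [0.07, 2.5], [-1.14, 4.28], [0.01, 3], [-2.97, 2.97]. Speed limits (rad/s): [1.89, 1.89, 2.22, 3.14, 3.14, 3.14].

## Interface

Orientations are given as a 3x3 rotation matrix whose columns are the frame's x, y, z axes.
In Python, from station import telemetry, optics, env gives the robot as it stands.
- The arm moves only by the tool send_rows, never from a script. Its argument "motion" is a list of rows, each an object of numbers: "dx", "dy", "dz": the shift along the tool's x, y, z in mm; "ax", "ay", "az": the turn, a rotation vector about the tool's x, y, z in rad. A call has 1 to 20 rows; each row shifts and turns the commanded pose from where the row before left it, along the tool's axes as they then stand; what a row does not reach is not made up. A row lasts 1/10 s, in which the tool goes at most 50 mm and 8.59 degrees, less where a joint would pass 70% of its speed; a pose out of reach is approached as far as the arm can. A call is refused whole if a number of a shift passes 50 or a number of a turn 0.15, either way. A call with a gripper value outside its range is refused whole. "grip" is the opening, from 0 (shut) to 1 (fully open), set as the call begins (left out, the last holds). The fingers move at their own pace and stop on an object; the grip force is fixed at half the most. Time passes only in rows, so rows that do not move let the fingers close. It gives the time, the measured TCP pose, the force, the opening and the grip force at its end, in the units of the state.
- telemetry.read_state(): the state, without advancing time (a new reading comes with each control period).
- optics.grab_frame(name): name is "scene" or "side" or "wrist"; returns a dict with "pixels" (480x640x3 uint8, red, green, blue), "fx", "fy", "cx", "cy" (pixels), "xyz" and "rotation" of the camera in the world. Camera axes: x right, y up, looking along -z (the intrinsics and any distortion apply to the point x, -y, -z); pixel columns grow to the right and rows downward; lengths in m; the calibration is good to about 2 mm. A picture is of the moment at which its call begins. There is no depth.
- env.close_job(): hands the job in; it is judged then, once.
The state is a dict: "time_s": time; "joint_positions": joint angles; "dq": joint speeds; "joint_efforts": joint torques, N m; "tcp_pos": TCP position; "orientation": TCP orientation; "ft_force": force on the tool from outside, world axes, zero at the start; "torque": the same for the moment, N m; "gripper_width": opening from 0.0 (shut) to 1.0 (fully open); "gripper_force": force on a finger pad.
Only numpy, scipy, OpenCV 4.12 (cv2) and the standard library are available. Lean on these libraries where they do the work, as an engineer would, in place of code of your own. Each camera call takes 0.05 s, during which the arm holds its last target. There are 200 camera calls.

## Task

The train controller on the worktop has lost the trim ring and the knob of its push-and-turn spindle. Seat the flanged ring in the round pocket of the raised boss, flange up and flat down on the boss, and let go of it; then pick up the knob, turn it so that the flat in its bore matches the flat of the D-shaped spindle, push it fully home, and press it down against the spindle's spring. Finish while still holding the knob pressed well in (that is how the overload cut-out is reset), and leave the glue bottle, paint pot and screwdriver where they are.

Things in the scene. Friction and masses are not known exactly. Their poses are not given: they have to be found in the camera images.
- controller: grey desk controller for model trains, casing 90 x 125 x 40 mm, fixed to the worktop. Origin at the centre of its underside, x to its back, y to its left, z up. Its spindle and boss stand on the top 28 mm right of the middle (y = -28 mm); a low display, keys and a small toggle, at most 12 mm high, are on the left half.
- boss_top (a point): point on the spindle axis level with the boss's rim, 46 mm above the worktop; axes as the controller's. The boss is a raised black ring on the casing, 46 mm across, 6 mm high; its round pocket is 38 mm across and 6 mm deep, mouth bevelled 1.2 mm. In the pocket round the spindle is a fixed bush 19 mm across that ends 1 mm above the rim.
- spindle_tip (a point): centre of the top end of the steel D-spindle: 12 mm in diameter, with one flat 2 mm from its axis that faces this point's +x (level); z is up. Unpressed it stands 25 mm above the boss's rim, 71 mm above the worktop. Its end is bevelled over 1.5 mm, except at the flat. The spindle can turn about its axis against a slight drag (0.012 N m).
- spindle (a joint): how far the spindle is pressed down, in m: 0 free, 0.005 fully down on its stop. It springs back when released; pressing takes 5 N to start and 8 N at the stop.
- bezel: plain bright metal flanged ring, 11 mm high: flange 54 mm across, 6 mm thick, above a spigot 36 mm across, 5 mm long, bevelled foot; 24 mm hole right through. Lies spigot down, flange up. Origin on its axis at the spigot's foot, z up through the flange. Seated, the origin is 5 mm below boss_top; the flange overhangs the boss by 4 mm all round and its top is 52 mm above the worktop.
- knob: black pointer knob, 32 mm high: fluted skirt 36 mm across, 14 mm high; above it a grip bar 15 mm wide, 18 mm high, parallel from 17 mm behind to 11 mm ahead of the axis, then tapering to a nose 20 mm ahead. Stands bore down. Origin on its axis at the bore's mouth (foot), z up, x to the nose. D bore: 13 mm across, 12 mm deep, flat 2.5 mm from the axis on the nose side, mouth bevelled.
- knob_top (a point): centre of the knob's top face, on its axis 32 mm above its foot; axes as the knob's. Fully home, this point is 20 mm above spindle_tip (91 mm above the worktop with the spindle unpressed, 86 mm fully down, still clear above the ring), and the nose points the way the spindle's flat faces.
- glue_bottle: blue glue bottle with a yellow cap and thin metal nozzle, 34 mm across, 122 mm tall, standing; to be left alone. Origin at the centre of its underside.
- paint_pot: small paint pot with a red ribbed lid, 33 mm across, 34 mm tall, standing; to be left alone. Origin at the centre of its underside.
- screwdriver: screwdriver with a red handle, 154 mm long, lying; to be left alone. Origin under its middle.
Not all that is in view belongs to the job. Several things have the shape of the knob; the one meant has the colours described above.

How it is judged:
On the way, in this order (a step that is already met when the one before it is completed fails the run):
1. the ring lies seated in the boss pocket, flange up, and is let go (horizontal distance between bezel and boss_top below 0.003 m and z of bezel in the frame of boss_top below -0.0035 m and angle between bezel's own z axis and vertical below 0.06 rad and contact force between the fingers and bezel below 0.1 N), for 0.2 s.
2. the knob is fully home on the D-spindle, the flats together (z of knob in the frame of spindle_tip below -0.0105 m and horizontal distance between knob and spindle_tip below 0.002 m and angle between the x axis of knob and the x axis of spindle_tip, either way round below 0.3 rad), for 0.2 s.
At the end, for the whole second after the job is handed in: Ring: axis within 3 mm, foot 3.5 mm or more below the boss rim, level within 0.06 rad, not touched. Knob: 10.5 mm or more of 12 mm onto the spindle, within 2 mm and 0.3 rad of it, upright within 0.1 rad, still. Fingers on the knob (over 2 N) hold the spindle pressed more than 3 mm of 5 (all of step 1 and all of step 2 and value of joint spindle above 0.003 m and angle between knob's own z axis and vertical below 0.1 rad and contact force between the fingers and knob above 2 N and linear speed of knob below 0.02 m/s); the arm keeps its last pose, push and grip.
It fails at once if the glue bottle, the paint pot or the screwdriver is moved more than 20 mm or the bottle or pot knocked over (distance of any of glue_bottle, paint_pot, screwdriver from where it was at the start of the episode above 0.02 m or angle between any of glue_bottle, paint_pot's own z axis and vertical above 0.5 rad).
It also fails if it takes over 51 s, if anything falls off the work surface, if the arm or the gripper's body presses on something with over 40 N, if the wrist force passes 120 N, or if a joint passes its speed limit or range.

## Working session

There is one attempt and no reset: what is moved stays moved. The work goes in short steps, Python scripts to look and compute and a tool call to move; the robot and the scene stay as the last step left them, time stands still between calls to the robot, and variables do not carry over. Pictures are saved under pics/ and viewed, at most 10 in all, crops included, and the job is handed in when it is done.

Besides the shell and the picture viewer there is one more tool, called in YAML: its name, and indented under it one key for each argument. send_rows: Moves the arm, as the interface text tells. Its arguments: {"type":"object","properties":{"motion":{"type":"array","items":{"type":"object","properties":{"dx":{"type":"number"},"dy":{"type":"number"},"dz":{"type":"number"},"ax":{"type":"number"},"ay":{"type":"number"},"az":{"type":"number"}}}},"grip":{"type":"number"}},"required":["motion"]}

```bash
mkdir -p pics; cat > h.py <<'E'
import numpy as np, cv2
from station import telemetry, optics, env
def grab(n,save=None):
    f=optics.grab_frame(n)
    if save: cv2.imwrite('pics/'+save,f['pixels'][:,:,::-1])
    return f
def ray(f,u,v):
    d=np.array([(u-f['cx'])/f['fx'],-(v-f['cy'])/f['fy'],-1.0])
    return np.array(f['xyz']),np.array(f['rotation'])@d
def onplane(f,u,v,z):
    o,d=ray(f,u,v); return o+d*(z-o[2])/d[2]
def proj(f,p):
    c=np.array(f['rotation']).T@(np.array(p)-f['xyz'])
    return f['cx']+f['fx']*c[0]/-c[2], f['cy']-f['fy']*c[1]/-c[2]
def twoview(a,b):
    A=np.zeros((3,3));B=np.zeros(3)
    for o,d in (a,b):
        d=d/np.linalg.norm(d);M=np.eye(3)-np.outer(d,d);A+=M;B+=M@o
    return np.linalg.solve(A,B)
E
python3 - <<'E'
from h import *
for n in ('scene','side','wrist'):
    f=grab(n,n+'0.png'); print(n,{k:np.round(v,3).tolist() for k,v in f.items() if k!='pixels'})
s=telemetry.read_state();print(s)
E
```

```text
scene {'fx': 547.618, 'fy': 547.618, 'cx': 326.804, 'cy': 235.305, 'xyz': [1.197, 1.075, 0.643], 'rotation': [[-0.809, -0.274, 0.521], [0.588, -0.335, 0.737], [-0.027, 0.902, 0.431]]}
side {'fx': 488.67, 'fy': 488.67, 'cx': 322.76, 'cy': 247.27, 'xyz': [0.08, -0.793, 0.538], 'rotation': [[0.903, 0.182, -0.389], [-0.429, 0.4, -0.81], [0.008, 0.898, 0.439]]}
wrist {'fx': 356.012, 'fy': 356.012, 'cx': 318.401, 'cy': 238.358, 'xyz': [0.215, 0.645, 0.372], 'rotation': [[0.42, -0.866, -0.271], [0.908, 0.4, 0.128], [-0.002, -0.299, 0.954]]}
{'time_s': 0.15, 'joint_positions': array([ 1.10019941e+00,  1.16364192e-01,  1.44208646e+00, -1.86081333e-05,
        1.58402081e+00, -3.77941286e-02]), 'dq': array([ 1.43645400e-06, -1.06562618e-03, -4.31845406e-03, -2.20208054e-03,
        8.75340208e-04, -7.64618761e-04]), 'joint_efforts': array([ 2.27225930e-03, -7.32513070e+01, -6.32846975e+01, -5.75467516e-05,
        5.05714925e-03, -5.80400820e-05]), 'tcp_pos': array([0.28305076, 0.6126287 , 0.23075534]), 'orientation': array([[-9.07793678e-01,  4.19416847e-01, -3.81883599e-04],
       [ 4.19417020e-01,  9.07793333e-01, -7.91715819e-04],
       [ 1.46124333e-05, -8.78883097e-04, -9.99999614e-01]]), 'ft_force': array([-0.07784294,  0.05451826, -0.25814342]), 'torque': array([-0.00664546,  0.09098251,  0.01785085]), 'gripper_force': 0.0, 'gripper_width': 0.9997780502481409}
```

View pics/scene0.png

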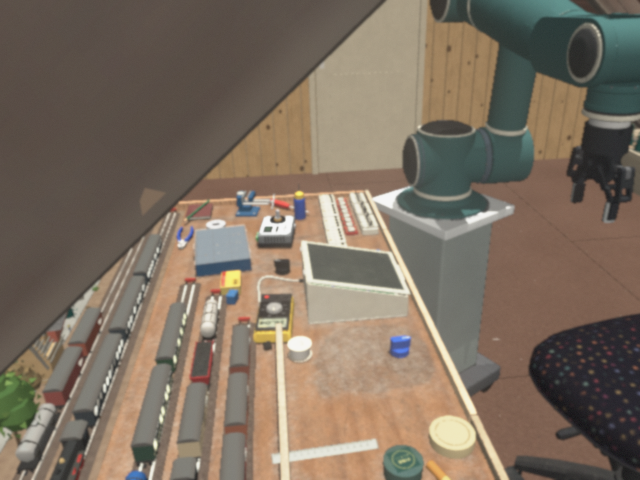

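View pics/side0.png

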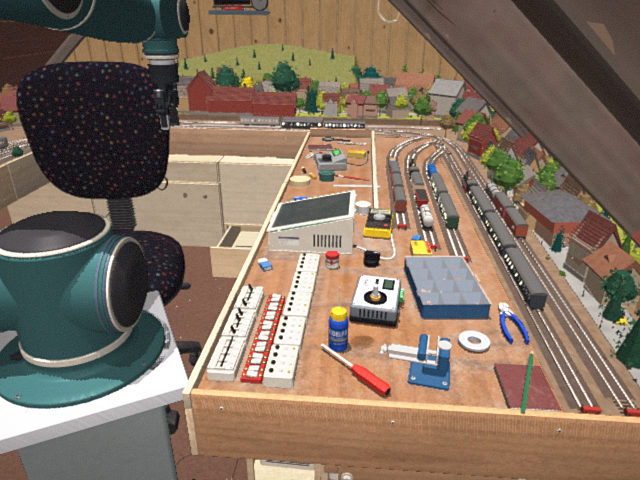

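Side view: controller at (377,298) with the spindle at about (375,283), black knob candidate at (371,258), bright ring at (474,341), glue bottle (338,328), pot (332,260) and screwdriver (357,370). A dark beam slopes across the upper right.

Next I'll get rough positions and an enlarged crop.

```bash
python3 - <<'E'
from h import *
f=grab('side'); im=f['pixels'][:,:,::-1]
c=cv2.resize(im[240:400,240:520],(784,448),interpolation=cv2.INTER_CUBIC)
cv2.imwrite('pics/side_c.png',c)
for n,u,v,z in [('knob',371,250,.032),('ring',474,341,.01),('ctrl',377,296,.04),('spin',375,283,.06),('bot',338,348,0),('pot',332,254,.034),('sd',365,375,.01)]:
    print(n,onplane(f,u,v,z).round(3))
s=grab('scene')
for n,u,v,z in [('knob',282,262,.032),('ring',216,224,.01),('ctrl',277,226,.04),('bot',299,219,0)]:
    print(n,onplane(s,u,v,z).round(3))
E
```

```text
knob [0.623 0.08  0.032]
ring [ 0.629 -0.273  0.01 ]
ctrl [ 0.523 -0.112  0.04 ]
spin [ 0.527 -0.097  0.06 ]
bot [ 0.406 -0.178  0.   ]
pot [0.529 0.095 0.034]
sd [ 0.408 -0.269  0.01 ]
knob [0.627 0.082 0.032]
ring [ 0.632 -0.267  0.01 ]
ctrl [ 0.537 -0.086  0.04 ]
bot [ 0.418 -0.164  0.   ]
```

View pics/side_c.png

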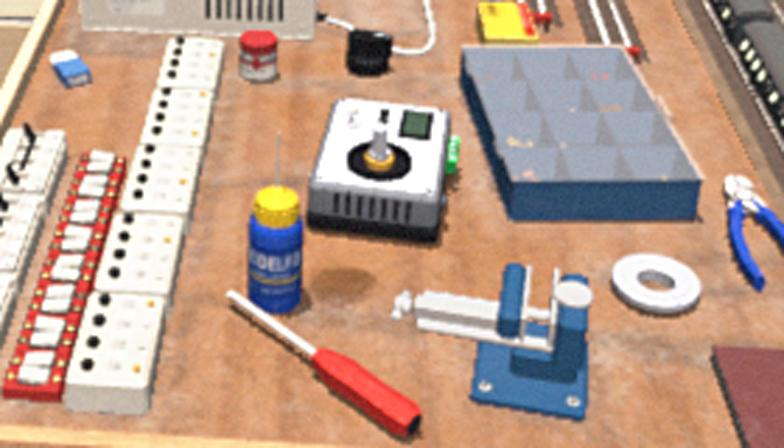

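The side crop shows the controller with its spindle at crop (378,140). The black item at crop (370,50) lies by a white cable, and a bright ring is at (656,283). I'll take the wrist camera over the area for precise views.

send_rows:
  motion:
    - {"dx": -20, "dy": -15, "dz": -25}
    - {"dx": -38, "dy": -29, "dz": -3}
    - {"dx": -38, "dy": -29}
    - {"dx": -38, "dy": -29}
    - {"dx": -38, "dy": -29}
    - {"dx": -38, "dy": -29}
    - {"dx": -38, "dy": -29}
    - {"dx": -38, "dy": -29}
    - {"dx": -38, "dy": -29}
    - {"dx": -38, "dy": -29}
    - {"dx": -38, "dy": -29}
    - {"dx": -38, "dy": -29}
    - {"dx": -38, "dy": -29}
    - {"dx": -38, "dy": -29}
    - {"dx": -38, "dy": -29}
    - {"dx": 0}
    - {"dx": 0}

```text
$.motion[0]: bad value
```

```bash
python3 - <<'E'
from h import *
f=grab('wrist','w1.png');print(f['xyz'],f['rotation'],telemetry.read_state()['tcp_pos'])
E
```

```text
[0.21470266 0.6451802  0.37244302] [[ 0.4199407  -0.86615517 -0.27097054]
 [ 0.9075494   0.40013495  0.12746026]
 [-0.00197558 -0.2994449   0.95411155]] [0.28311586 0.61268708 0.23105809]
```

View pics/w1.png

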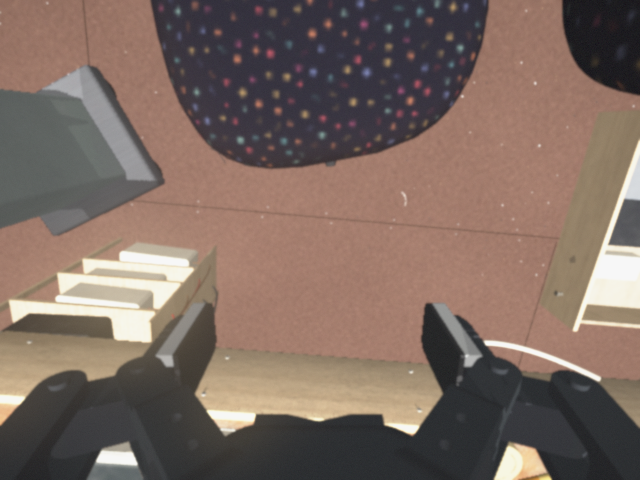

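Wasted frame: the wrist view still shows the floor, chair and fingers. The move was refused, so I'll resend it with all fields in each row.

send_rows:
  motion:
    - {"dx": -20, "dy": -15, "dz": -25, "ax": 0, "ay": 0, "az": 0}
    - {"dx": -38, "dy": -29, "dz": -3, "ax": 0, "ay": 0, "az": 0}
    - {"dx": -39, "dy": -28, "dz": 0, "ax": 0, "ay": 0, "az": 0}
    - {"dx": -39, "dy": -28, "dz": 0, "ax": 0, "ay": 0, "az": 0}
    - {"dx": -39, "dy": -28, "dz": 0, "ax": 0, "ay": 0, "az": 0}
    - {"dx": -39, "dy": -28, "dz": 0, "ax": 0, "ay": 0, "az": 0}
    - {"dx": -39, "dy": -28, "dz": 0, "ax": 0, "ay": 0, "az": 0}
    - {"dx": -39, "dy": -28, "dz": 0, "ax": 0, "ay": 0, "az": 0}
    - {"dx": -39, "dy": -28, "dz": 0, "ax": 0, "ay": 0, "az": 0}
    - {"dx": -39, "dy": -28, "dz": 0, "ax": 0, "ay": 0, "az": 0}
    - {"dx": -39, "dy": -28, "dz": 0, "ax": 0, "ay": 0, "az": 0}
    - {"dx": -39, "dy": -28, "dz": 0, "ax": 0, "ay": 0, "az": 0}
    - {"dx": -39, "dy": -28, "dz": 0, "ax": 0, "ay": 0, "az": 0}
    - {"dx": -39, "dy": -28, "dz": 0, "ax": 0, "ay": 0, "az": 0}
    - {"dx": -39, "dy": -28, "dz": 0, "ax": 0, "ay": 0, "az": 0}
    - {"dx": -39, "dy": -28, "dz": 0, "ax": 0, "ay": 0, "az": 0}
    - {"dx": 0, "dy": 0, "dz": 0, "ax": 0, "ay": 0, "az": 0}

```text
time_s: 2.0
tcp_pos: [0.65, -0.0408, 0.2581]
orientation: [[-0.906, 0.423, -0.001], [0.423, 0.906, -0.001], [0.001, -0.001, -1.0]]
ft_force: [-0.9, 0.8, -0.8]
gripper_width: 1.002
gripper_force: 0.0
```

```bash
python3 - <<'E'
from h import *
f=grab('wrist','w2.png');print(f['xyz'],f['rotation'],telemetry.read_state()['tcp_pos'])
E
```

```text
[ 0.58191937 -0.00803013  0.39965998] [[ 0.4235452  -0.86484729 -0.26953409]
 [ 0.90587091  0.40346958  0.12888054]
 [-0.00271318 -0.29874983  0.95432761]] [ 0.6491737  -0.03866627  0.25833523]
```

View pics/w2.png

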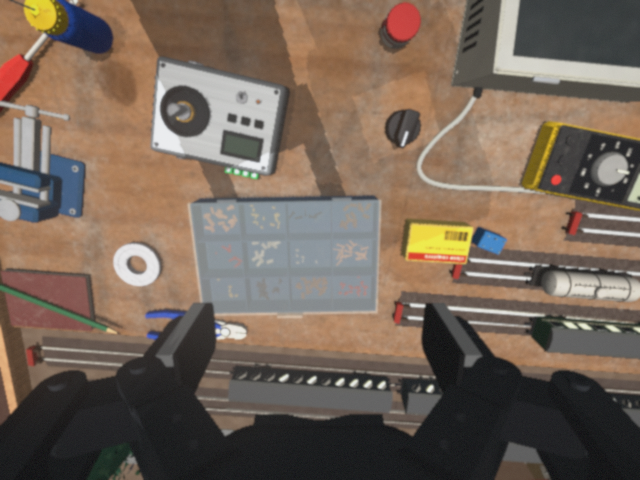

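The wrist view shows the controller at (220,118) with boss and spindle at (180,110), and the ring at (137,265). Knob-like candidates are the black pointer knob at (403,128), the grey dial of the yellow meter at (610,168) and the blue item at (490,240). The black one with a pointer bar standing free fits, because the dial is fixed and grey and the blue one is the wrong colour. I'll confirm it in one enlarged crop.

```bash
python3 - <<'E'
from h import *
f=grab('wrist','w3.png'); im=f['pixels'][:,:,::-1]
c=lambda u,v,w:cv2.resize(im[v-w:v+w,u-w:u+w],(400,400),interpolation=cv2.INTER_CUBIC)
cv2.imwrite('pics/m1.png',np.hstack([c(403,128,40),c(182,110,40)]))
for n,u,v,z in [('knob',403,124,.03),('ring',137,265,.008),('boss',183,111,.046)]: print(n,onplane(f,u,v,z).round(4))
E
```

```text
knob [0.6135 0.0703 0.03  ]
ring [ 0.6311 -0.2669  0.008 ]
boss [ 0.5141 -0.1157  0.046 ]
```

View pics/m1.png

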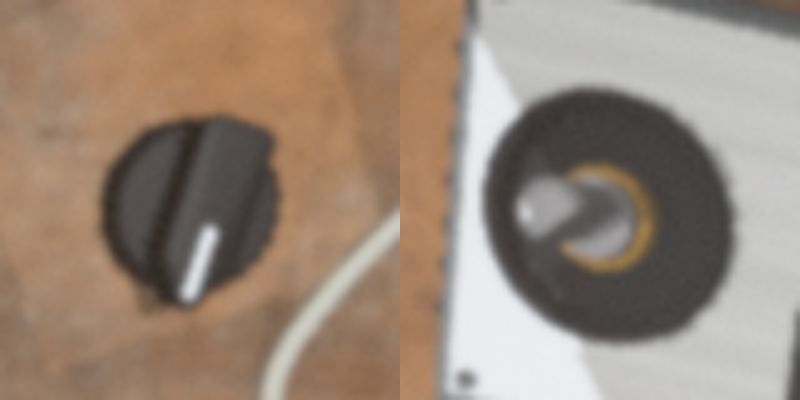

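The crop confirms a black pointer knob with a white nose line, its nose pointing down-left in the image. The spindle is in the boss of the grey controller, and its flat seems to face lower right. I'll go over the ring now.

send_rows:
  motion:
    - {"dx": -13, "dy": -36, "dz": 23, "ax": 0, "ay": 0, "az": 0}
    - {"dx": -13, "dy": -36, "dz": 23, "ax": 0, "ay": 0, "az": 0}
    - {"dx": -13, "dy": -36, "dz": 23, "ax": 0, "ay": 0, "az": 0}
    - {"dx": -14, "dy": -36, "dz": 23, "ax": 0, "ay": 0, "az": 0}
    - {"dx": -14, "dy": -36, "dz": 23, "ax": 0, "ay": 0, "az": 0}
    - {"dx": -14, "dy": -36, "dz": 23, "ax": 0, "ay": 0, "az": 0}
    - {"dx": 0, "dy": 0, "dz": 0, "ax": 0, "ay": 0, "az": 0.14}
    - {"dx": 0, "dy": 0, "dz": 0, "ax": 0, "ay": 0, "az": 0.14}
    - {"dx": 0, "dy": 0, "dz": 0, "ax": 0, "ay": 0, "az": 0.14}
    - {"dx": 0, "dy": 0, "dz": 0, "ax": 0, "ay": 0, "az": 0}
    - {"dx": 0, "dy": 0, "dz": 0, "ax": 0, "ay": 0, "az": 0}
  grip: 0.82

```text
time_s: 3.2
tcp_pos: [0.6316, -0.2654, 0.1217]
orientation: [[-0.662, 0.75, 0.0], [0.75, 0.662, -0.0], [-0.0, 0.0, -1.0]]
ft_force: [-0.6, 0.1, 0.0]
gripper_width: 0.819
gripper_force: 0.0
```

```bash
cat >> h.py <<'E'
def tool(d,R): return np.round(1000*np.array(R).T@np.array(d),1)
def blobs(m,amin):
    m=cv2.morphologyEx(m.astype(np.uint8),cv2.MORPH_OPEN,np.ones((3,3)))
    return [c for c in cv2.findContours(m,cv2.RETR_EXTERNAL,cv2.CHAIN_APPROX_NONE)[0] if cv2.contourArea(c)>amin]
E
python3 - <<'E'
from h import *
f=grab('wrist','w4.png'); s=telemetry.read_state();print(s['time_s'],s['joint_positions'].round(2),s['tcp_pos'].round(4),s['gripper_width'])
hsv=cv2.cvtColor(f['pixels'],cv2.COLOR_RGB2HSV)
for c in blobs((hsv[...,1]<50)&(hsv[...,2]>130),800):
    (u,v),ax,an=cv2.fitEllipse(c); p=onplane(f,u,v,.011)
    print(round(u,1),round(v,1),np.round(ax,1),p.round(4),'go',tool(p-s['tcp_pos'],s['orientation']))
E
```

```text
3.25 [-0.44  0.19  1.54  0.    1.41 -1.16] [ 0.6316 -0.2656  0.1216] 0.820587180170006
485.1 459.9 [35.4 49.6] [ 0.8913 -0.3264  0.011 ] go [-217.4  154.6  110.7]
477.8 286.2 [28.9 57.8] [ 0.7526 -0.2149  0.011 ] go [-42.  124.3 110.6]
313.5 235.2 [70.2 71.3] [ 0.6299 -0.268   0.011 ] go [ -0.6  -2.8 110.6]
117.7 178.0 [70.4 88.2] [ 0.4987 -0.3276  0.011 ] go [  41.5 -140.7  110.5]
132.1 81.8 [ 12.6 111.9] [ 0.4723 -0.2676  0.011 ] go [ 104.  -120.8  110.5]
99.2 86.0 [ 37.3 105.4] [ 0.4575 -0.284   0.011 ] go [ 101.4 -142.7  110.5]
89.6 26.4 [ 17.8 108.6] [ 0.435  -0.2579  0.011 ] go [ 135.9 -142.3  110.5]
522.8 124.1 [230.4 292.6] [ 0.6841 -0.1158  0.011 ] go [ 77.6 138.5 110.6]
```

send_rows:
  motion:
    - {"dx": -0.6, "dy": -2.8, "dz": 20, "ax": 0, "ay": 0, "az": 0}
    - {"dx": 0, "dy": 0, "dz": 32, "ax": 0, "ay": 0, "az": 0}
    - {"dx": 0, "dy": 0, "dz": 32, "ax": 0, "ay": 0, "az": 0}
    - {"dx": 0, "dy": 0, "dz": 20, "ax": 0, "ay": 0, "az": 0}
    - {"dx": 0, "dy": 0, "dz": 10, "ax": 0, "ay": 0, "az": 0}
    - {"dx": 0, "dy": 0, "dz": 5, "ax": 0, "ay": 0, "az": 0}
    - {"dx": 0, "dy": 0, "dz": 0, "ax": 0, "ay": 0, "az": 0}
    - {"dx": 0, "dy": 0, "dz": 1, "ax": 0, "ay": 0, "az": 0}
    - {"dx": 0, "dy": 0, "dz": 1, "ax": 0, "ay": 0, "az": 0}
    - {"dx": 0, "dy": 0, "dz": 0, "ax": 0, "ay": 0, "az": 0}

```text
time_s: 4.25
tcp_pos: [0.63, -0.2689, 0.001]
orientation: [[-0.658, 0.753, 0.001], [0.753, 0.658, -0.0], [-0.001, 0.0, -1.0]]
ft_force: [0.6, 0.3, -0.1]
gripper_width: 0.82
gripper_force: 0.0
```

send_rows:
  motion:
    - {"dx": 0, "dy": 0, "dz": 1.5, "ax": 0, "ay": 0, "az": 0}
    - {"dx": 0, "dy": 0, "dz": 1.5, "ax": 0, "ay": 0, "az": 0}
    - {"dx": 0, "dy": 0, "dz": 0, "ax": 0, "ay": 0, "az": 0}

```text
time_s: 4.55
tcp_pos: [0.6297, -0.2687, -0.0029]
orientation: [[-0.658, 0.753, -0.0], [0.753, 0.658, 0.0], [0.0, -0.0, -1.0]]
ft_force: [0.5, -0.4, 0.7]
gripper_width: 0.821
gripper_force: 0.0
```

send_rows:
  motion:
    - {"dx": 0, "dy": 0, "dz": 0, "ax": 0, "ay": 0, "az": 0}
    - {"dx": 0, "dy": 0, "dz": 0, "ax": 0, "ay": 0, "az": 0}
    - {"dx": 0, "dy": 0, "dz": 0, "ax": 0, "ay": 0, "az": 0}
    - {"dx": 0, "dy": 0, "dz": 0, "ax": 0, "ay": 0, "az": 0}
    - {"dx": 0, "dy": 0, "dz": 0, "ax": 0, "ay": 0, "az": 0}
  grip: 0.55

```text
time_s: 5.05
tcp_pos: [0.6301, -0.2688, -0.002]
orientation: [[-0.658, 0.753, 0.001], [0.753, 0.658, -0.0], [-0.001, 0.0, -1.0]]
ft_force: [-1.1, 1.5, 6.3]
gripper_width: 0.586
gripper_force: 62.2
```

send_rows:
  motion:
    - {"dx": 0, "dy": 0, "dz": 0, "ax": 0, "ay": 0, "az": 0}
    - {"dx": 0, "dy": 0, "dz": 0, "ax": 0, "ay": 0, "az": 0}
    - {"dx": 0, "dy": 0, "dz": -2, "ax": 0, "ay": 0, "az": 0}
    - {"dx": 0, "dy": 0, "dz": 0, "ax": 0, "ay": 0, "az": 0}
  grip: 0.7

```text
time_s: 5.45
tcp_pos: [0.6299, -0.2687, -0.0005]
orientation: [[-0.658, 0.753, 0.0], [0.753, 0.658, -0.0], [-0.0, 0.0, -1.0]]
ft_force: [0.4, -0.5, -0.3]
gripper_width: 0.703
gripper_force: 0.0
```

send_rows:
  motion:
    - {"dx": 0, "dy": 0, "dz": 0, "ax": 0, "ay": 0, "az": 0}
    - {"dx": 0, "dy": 0, "dz": 0, "ax": 0, "ay": 0, "az": 0}
    - {"dx": 0, "dy": 0, "dz": 0, "ax": 0, "ay": 0, "az": 0}
    - {"dx": 0, "dy": 0, "dz": 0, "ax": 0, "ay": 0, "az": 0}
  grip: 0.5

```text
time_s: 5.85
tcp_pos: [0.6301, -0.2688, 0.0002]
orientation: [[-0.658, 0.753, 0.001], [0.753, 0.658, -0.0], [-0.001, 0.0, -1.0]]
ft_force: [-1.5, 0.8, 8.9]
gripper_width: 0.587
gripper_force: 61.7
```

send_rows:
  motion:
    - {"dx": 0, "dy": 0, "dz": -20, "ax": 0, "ay": 0, "az": 0}
    - {"dx": 0, "dy": 0, "dz": -40, "ax": 0, "ay": 0, "az": 0}
    - {"dx": 0, "dy": 0, "dz": -45, "ax": 0, "ay": 0, "az": 0}
    - {"dx": 30, "dy": 2, "dz": -35, "ax": 0, "ay": 0, "az": 0}
    - {"dx": 40, "dy": 2.5, "dz": -10, "ax": 0, "ay": 0, "az": 0}
    - {"dx": 45, "dy": 3, "dz": 0, "ax": 0, "ay": 0, "az": 0}
    - {"dx": 45, "dy": 3, "dz": 0, "ax": 0, "ay": 0, "az": 0}
    - {"dx": 31, "dy": 2.5, "dz": 0, "ax": 0, "ay": 0, "az": 0}
    - {"dx": 0, "dy": 0, "dz": 0, "ax": 0, "ay": 0, "az": 0.138}
    - {"dx": 0, "dy": 0, "dz": 0, "ax": 0, "ay": 0, "az": 0.138}
    - {"dx": 0, "dy": 0, "dz": 0, "ax": 0, "ay": 0, "az": 0.138}
    - {"dx": 0, "dy": 0, "dz": 0, "ax": 0, "ay": 0, "az": 0.138}
    - {"dx": 0, "dy": 0, "dz": 0, "ax": 0, "ay": 0, "az": 0.138}
    - {"dx": 0, "dy": 0, "dz": 0, "ax": 0, "ay": 0, "az": 0.138}
    - {"dx": 0, "dy": 0, "dz": 0, "ax": 0, "ay": 0, "az": 0.138}
    - {"dx": 0, "dy": 0, "dz": 0, "ax": 0, "ay": 0, "az": 0.138}
    - {"dx": 0, "dy": 0, "dz": 0, "ax": 0, "ay": 0, "az": 0.138}
    - {"dx": 0, "dy": 0, "dz": 0, "ax": 0, "ay": 0, "az": 0.138}
    - {"dx": 0, "dy": 0, "dz": 0, "ax": 0, "ay": 0, "az": 0}
    - {"dx": 0, "dy": 0, "dz": 0, "ax": 0, "ay": 0, "az": 0}

```text
time_s: 7.85
tcp_pos: [0.5139, -0.1163, 0.1493]
orientation: [[0.611, 0.791, -0.0], [0.791, -0.611, 0.0], [0.0, -0.0, -1.0]]
ft_force: [-0.1, 0.0, -0.6]
gripper_width: 0.585
gripper_force: 62.6
```

```bash
python3 - <<'E'
from h import *
f=grab('wrist','w5.png'); g=grab('side','s5.png');h=grab('scene','c5.png');s=telemetry.read_state();print(s['time_s'],s['joint_positions'].round(2),s['tcp_pos'].round(4),s['gripper_width'],f['xyz'],np.round(f['rotation'],4).tolist())
E
```

```text
8.0 [-0.27 -0.18  1.86 -0.    1.46  0.39] [ 0.5139 -0.1163  0.1493] 0.587972151506098 [ 0.56213222 -0.05531313  0.29076835] [[0.791, 0.5831, 0.1851], [-0.6118, 0.7542, 0.2384], [-0.0006, -0.3019, 0.9534]]
```

View pics/w5.png

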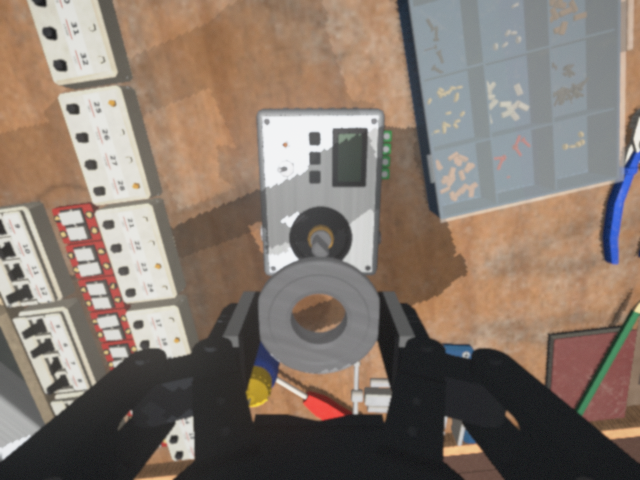

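The wrist view shows the gripped ring at (320,315), the controller aligned with the image at (321,190), and the boss at (320,236) with the spindle at (318,242). I'll measure them by circle fits.

```bash
cat >> h.py <<'E'
def circ(P):
    P=np.array(P)[:,:2]
    for _ in range(6):
        A=np.c_[2*P,np.ones(len(P))]; x=np.linalg.lstsq(A,(P**2).sum(1),rcond=None)[0]
        r=np.sqrt(x[2]+x[0]**2+x[1]**2); e=np.abs(np.hypot(*(P-x[:2]).T)-r); P=P[e<max(.0006,2*np.median(e))]
    return x[:2].round(4),round(r*1000,2),len(P)
E
python3 - <<'E'
from h import *
f=grab('wrist'); s=telemetry.read_state(); im=f['pixels']; g=cv2.cvtColor(im,cv2.COLOR_RGB2GRAY)
hsv=cv2.cvtColor(im,cv2.COLOR_RGB2HSV)
# boss outer edge: radial search of dark->bright
P=[]
for a in np.radians(np.arange(150,391,3)):
    r=np.arange(18,46,.5); u=321+r*np.cos(a); v=236+r*np.sin(a)
    l=cv2.remap(g,u.astype(np.float32)[None],v.astype(np.float32)[None],1)[0].astype(int)
    k=np.argmax(np.diff(l[::2]))*2+1; P.append(onplane(f,u[k],v[k],.046))
b=circ(P); print('boss',b,'d',tool(np.r_[b[0],.046]-s['tcp_pos'],s['orientation']))
# ring hole
m=((hsv[...,1]>70)&(np.hypot(*(np.indices(g.shape)-np.array([315,320])[:,None,None]))<50)); m[:285]=0
for z in(.160,): 
  for c in blobs(m,300):
    P=[onplane(f,*q,z) for q in c[:,0]]; (u,v),ax,an=cv2.fitEllipse(c); p=onplane(f,u,v,z);print('hole',u,v,ax,circ(P),tool(p-s['tcp_pos'],s['orientation']))
# flange outer upper arc vs background
P=[]
for a in np.radians(np.r_[np.arange(190,255,3),np.arange(285,350,3)]):
    r=np.arange(50,72,.5); u=320+r*np.cos(a); v=315+r*np.sin(a)
    l=cv2.remap(hsv[...,1],u.astype(np.float32)[None],v.astype(np.float32)[None],1)[0].astype(int)
    k=np.argmax(np.abs(np.diff(l[::2])))*2+1; P.append(onplane(f,u[k],v[k],.160))
b=circ(P); print('flange',b,tool(np.r_[b[0],.16]-s['tcp_pos'],s['orientation']))
# spindle crop of tip
cv2.imwrite('pics/tip5.png',cv2.resize(im[215:265,295:345,::-1],(600,600),interpolation=cv2.INTER_CUBIC))
E
```

```text
boss (array([ 0.5161, -0.1165]), np.float64(22.62), 77) d [  1.2   1.9 103.3]
hole 318.5413513183594 312.3194274902344 (36.372047424316406, 49.54342269897461) (array([ 0.5174, -0.1138]), np.float64(8.79), 77) [  4.3   0.8 -10.7]
flange (array([ 0.5154, -0.1157]), np.float64(26.78), 25) [  1.4   0.8 -10.7]
```

send_rows:
  motion:
    - {"dx": 0.2, "dy": 1.3, "dz": 15, "ax": 0, "ay": 0, "az": 0}
    - {"dx": 0, "dy": 0, "dz": 30, "ax": 0, "ay": 0, "az": 0}
    - {"dx": 0, "dy": 0, "dz": 30, "ax": 0, "ay": 0, "az": 0}
    - {"dx": 0, "dy": 0, "dz": 15, "ax": 0, "ay": 0, "az": 0}
    - {"dx": 0, "dy": 0, "dz": 6, "ax": 0, "ay": 0, "az": 0}
    - {"dx": 0, "dy": 0, "dz": 3, "ax": 0, "ay": 0, "az": 0}
    - {"dx": 0, "dy": 0, "dz": 2, "ax": 0, "ay": 0, "az": 0}
    - {"dx": 0, "dy": 0, "dz": 1, "ax": 0, "ay": 0, "az": 0}
    - {"dx": 0, "dy": 0, "dz": 1, "ax": 0, "ay": 0, "az": 0}
    - {"dx": 0, "dy": 0, "dz": 0, "ax": 0, "ay": 0, "az": 0}

```text
time_s: 9.05
tcp_pos: [0.5152, -0.117, 0.0467]
orientation: [[0.615, 0.789, 0.001], [0.789, -0.615, -0.0], [0.0, 0.001, -1.0]]
ft_force: [0.3, 0.2, -0.6]
gripper_width: 0.587
gripper_force: 62.6
```

send_rows:
  motion:
    - {"dx": 0, "dy": 0, "dz": 1, "ax": 0, "ay": 0, "az": 0}
    - {"dx": 0, "dy": 0, "dz": 1, "ax": 0, "ay": 0, "az": 0}
    - {"dx": 0, "dy": 0, "dz": 0.5, "ax": 0, "ay": 0, "az": 0}
    - {"dx": 0, "dy": 0, "dz": 0, "ax": 0, "ay": 0, "az": 0}

```text
time_s: 9.45
tcp_pos: [0.515, -0.1169, 0.0437]
orientation: [[0.615, 0.789, -0.0], [0.789, -0.615, 0.0], [-0.0, -0.0, -1.0]]
ft_force: [0.3, 0.7, -1.1]
gripper_width: 0.584
gripper_force: 62.6
```

send_rows:
  motion:
    - {"dx": 0, "dy": 0, "dz": 1, "ax": 0, "ay": 0, "az": 0}
    - {"dx": 0, "dy": 0, "dz": 1, "ax": 0, "ay": 0, "az": 0}
    - {"dx": 0, "dy": 0, "dz": 0.5, "ax": 0, "ay": 0, "az": 0}
    - {"dx": 0, "dy": 0, "dz": 0, "ax": 0, "ay": 0, "az": 0}

```text
time_s: 9.85
tcp_pos: [0.5151, -0.1169, 0.0413]
orientation: [[0.615, 0.789, 0.0], [0.789, -0.615, 0.0], [0.0, -0.0, -1.0]]
ft_force: [0.4, -0.0, -0.3]
gripper_width: 0.587
gripper_force: 62.6
```

send_rows:
  motion:
    - {"dx": 0, "dy": 0, "dz": 0.4, "ax": 0, "ay": 0, "az": 0}
    - {"dx": 0, "dy": 0, "dz": 0, "ax": 0, "ay": 0, "az": 0}

```text
time_s: 10.05
tcp_pos: [0.5151, -0.117, 0.0412]
orientation: [[0.615, 0.789, 0.0], [0.789, -0.615, -0.0], [0.0, 0.0, -1.0]]
ft_force: [-3.5, -0.2, 4.7]
gripper_width: 0.583
gripper_force: 63.0
```

send_rows:
  motion:
    - {"dx": 0, "dy": 0, "dz": 0, "ax": 0, "ay": 0, "az": 0}
    - {"dx": 0, "dy": 0, "dz": 0, "ax": 0, "ay": 0, "az": 0}
    - {"dx": 0, "dy": 0, "dz": -2, "ax": 0, "ay": 0, "az": 0}
    - {"dx": 0, "dy": 0, "dz": -10, "ax": 0, "ay": 0, "az": 0}
    - {"dx": 0, "dy": 0, "dz": -30, "ax": 0, "ay": 0, "az": 0}
    - {"dx": 0, "dy": 0, "dz": -40, "ax": 0, "ay": 0, "az": 0}
    - {"dx": 0, "dy": 0, "dz": -20, "ax": 0, "ay": 0, "az": 0}
    - {"dx": 0, "dy": 0, "dz": 0, "ax": 0, "ay": 0, "az": 0}
    - {"dx": 0, "dy": 0, "dz": 0, "ax": 0, "ay": 0, "az": 0}
  grip: 0.72

```text
time_s: 10.95
tcp_pos: [0.5151, -0.117, 0.1434]
orientation: [[0.615, 0.789, 0.001], [0.789, -0.615, -0.0], [0.0, 0.001, -1.0]]
ft_force: [-0.2, 0.0, -1.1]
gripper_width: 0.72
gripper_force: 0.0
```

```bash
python3 - <<'E'
from h import *
f=grab('wrist','w6.png'); s=telemetry.read_state(); im=f['pixels']; print(s['time_s'],s['tcp_pos'].round(4))
u,v=map(int,proj(f,[.5155,-.117,.06])); print(u,v)
a=cv2.resize(im[v-60:v+60,u-60:u+60,::-1],(400,400),interpolation=cv2.INTER_CUBIC)
b=cv2.resize(im[v-25:v+25,u-25:u+25,::-1],(400,400),interpolation=cv2.INTER_CUBIC)
cv2.imwrite('pics/m6.png',np.hstack([a,b]))
E
```

```text
11.0 [ 0.5148 -0.1169  0.1425]
317 247
```

View pics/m6.png

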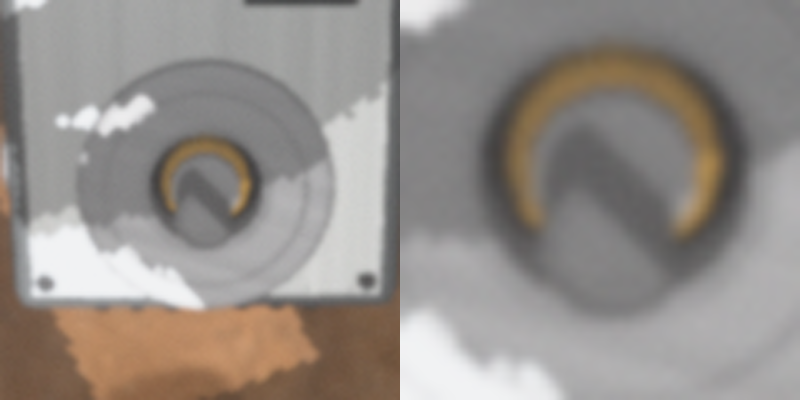

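The ring lies flat and seated, with its flange concentric in the left crop. In the right crop the spindle's tip edge runs from (560,200) to (670,268), so the flat faces upper right. That is about 15° in world axes and agrees with the earlier crop. I'll refine it numerically and move over the knob.

send_rows:
  motion:
    - {"dx": 40, "dy": -7, "dz": 0, "ax": 0, "ay": 0, "az": 0}
    - {"dx": 42, "dy": -7.5, "dz": 0, "ax": 0, "ay": 0, "az": 0}
    - {"dx": 42, "dy": -7.5, "dz": 0, "ax": 0, "ay": 0, "az": 0}
    - {"dx": 42, "dy": -7.5, "dz": 0, "ax": 0, "ay": 0, "az": 0}
    - {"dx": 42, "dy": -7.5, "dz": 0, "ax": 0, "ay": 0, "az": 0}
    - {"dx": 0, "dy": 0, "dz": 0, "ax": 0, "ay": 0, "az": 0.138}
    - {"dx": 0, "dy": 0, "dz": 0, "ax": 0, "ay": 0, "az": 0.138}
    - {"dx": 0, "dy": 0, "dz": 0, "ax": 0, "ay": 0, "az": 0.138}
    - {"dx": 0, "dy": 0, "dz": 0, "ax": 0, "ay": 0, "az": 0.138}
    - {"dx": 0, "dy": 0, "dz": 0, "ax": 0, "ay": 0, "az": 0.138}
    - {"dx": 0, "dy": 0, "dz": 0, "ax": 0, "ay": 0, "az": 0.138}
    - {"dx": 0, "dy": 0, "dz": 0, "ax": 0, "ay": 0, "az": 0.138}
    - {"dx": 0, "dy": 0, "dz": 0, "ax": 0, "ay": 0, "az": 0.138}
    - {"dx": 0, "dy": 0, "dz": 0, "ax": 0, "ay": 0, "az": 0.138}
    - {"dx": 0, "dy": 0, "dz": 0, "ax": 0, "ay": 0, "az": 0.138}
    - {"dx": 0, "dy": 0, "dz": 0, "ax": 0, "ay": 0, "az": 0.138}
    - {"dx": 0, "dy": 0, "dz": 0, "ax": 0, "ay": 0, "az": 0.138}
    - {"dx": 0, "dy": 0, "dz": 0, "ax": 0, "ay": 0, "az": 0}
    - {"dx": 0, "dy": 0, "dz": 0, "ax": 0, "ay": 0, "az": 0}

```text
time_s: 12.9
tcp_pos: [0.6134, 0.0698, 0.142]
orientation: [[0.736, -0.676, -0.001], [-0.676, -0.736, -0.0], [-0.001, 0.001, -1.0]]
ft_force: [-0.5, 0.3, 0.4]
gripper_width: 0.724
gripper_force: 0.0
```

```bash
python3 - <<'E'
from h import *
f=grab('wrist','w7.png'); s=telemetry.read_state(); im=f['pixels']; R=s['orientation'];print(s['time_s'],s['tcp_pos'].round(4),s['joint_positions'].round(2),R.round(3).tolist())
u,v=map(int,proj(f,[.6135,.0703,.03])); print(u,v)
cv2.imwrite('pics/m7.png',cv2.resize(im[v-50:v+50,u-50:u+50,::-1],(600,600),interpolation=cv2.INTER_CUBIC))
E
```

```text
12.95 [0.6135 0.0698 0.1423] [ 0.07  0.03  1.68 -0.    1.44  2.39] [[0.736, -0.677, -0.001], [-0.677, -0.736, -0.0], [-0.001, 0.001, -1.0]]
318 235
```

View pics/m7.png

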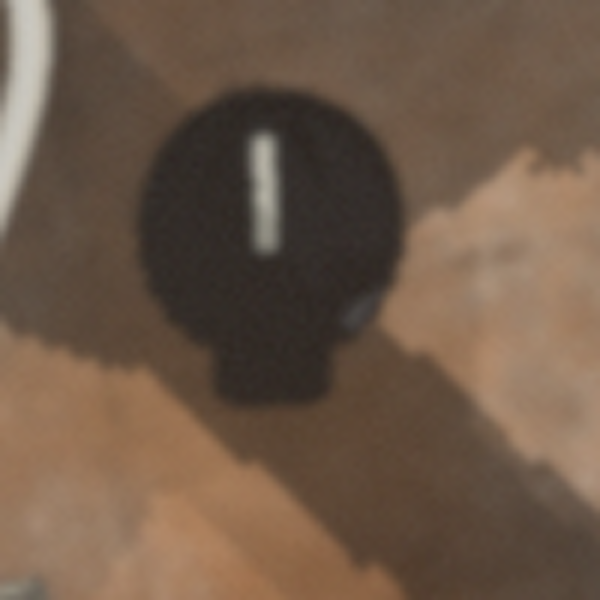

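In the crop the knob's nose points up, the white line runs from (263,132) to (267,250), and the skirt centre is near (272,215). I'll measure the knob, and the flat angle from the saved frame.

```bash
python3 - <<'E'
from h import *
f=grab('wrist'); s=telemetry.read_state(); im=f['pixels']; R=s['orientation'];T=s['tcp_pos']
hsv=cv2.cvtColor(im,cv2.COLOR_RGB2HSV); u0,v0=318-50+272/6,235-50+215/6
D=np.hypot(*(np.indices(hsv.shape[:2])-np.array([v0,u0])[:,None,None]))
w=np.argwhere((D<18)&(hsv[...,2]>110))[:,::-1]
W=np.array([onplane(f,*q,.032) for q in w]); t=(W-T)@R*1000
e=np.linalg.svd((t-t.mean(0))[:,:2])[2][0]; e*=np.sign(e[0]); print('line centre',t.mean(0).round(1),'ang in tool',np.arctan2(e[1],e[0]).round(3),len(w))
g=hsv[...,2]; P=[]
for a in np.radians(np.r_[np.arange(160,381,4)]):
    r=np.arange(14,32,.5);u=u0+r*np.cos(a);v=v0+r*np.sin(a)
    l=cv2.remap(g,u.astype(np.float32)[None],v.astype(np.float32)[None],1)[0].astype(int)
    k=np.argmax(np.diff(l[::2]))*2+1;P.append(onplane(f,u[k],v[k],.014))
c=circ(P);print('skirt',c,tool(np.r_[c[0],.014]-T,R))
# bar tail corners at z=.032 : crop (215,400),(328,400)
for q in((215,400),(328,400)):
    p=onplane(f,268+q[0]/6,185+q[1]/6,.032);print('tail',tool(p-T,R))
# spindle tip edge from w6: line through crop (560,200)-(670,268), scale 8, origin (292,222)
im6=cv2.imread('pics/w6.png');g6=cv2.cvtColor(im6,cv2.COLOR_BGR2GRAY)
np.set_printoptions(linewidth=200);print(g6[232:264,304:336])
E
```

```text
line centre [ 15.2  -5.5 110.4] ang in tool -0.04 67
skirt (array([0.6215, 0.0692]), np.float64(17.51), 54) [  6.3  -5.  128.4]
tail [-12.3 -11.6 110.4]
tail [-12.3   2.6 110.4]
[[120 109  96 ... 123 128 130]
 [113  97  82 ... 118 125 130]
 [102  85  80 ... 108 120 126]
 ...
 [170 169 169 ... 175 174 175]
 [175 173 171 ... 176 174 175]
 [175 175 175 ... 175 175 174]]
```

send_rows:
  motion:
    - {"dx": 5.4, "dy": -4.9, "dz": 15, "ax": 0, "ay": 0, "az": 0}
    - {"dx": 0, "dy": 0, "dz": 30, "ax": 0, "ay": 0, "az": -0.04}
    - {"dx": 0, "dy": 0, "dz": 35, "ax": 0, "ay": 0, "az": 0}
    - {"dx": 0, "dy": 0, "dz": 25, "ax": 0, "ay": 0, "az": 0}
    - {"dx": 0, "dy": 0, "dz": 13, "ax": 0, "ay": 0, "az": 0}
    - {"dx": 0, "dy": 0, "dz": 5, "ax": 0, "ay": 0, "az": 0}
    - {"dx": 0, "dy": 0, "dz": 2, "ax": 0, "ay": 0, "az": 0}
    - {"dx": 0, "dy": 0, "dz": 0, "ax": 0, "ay": 0, "az": 0}
    - {"dx": 0, "dy": 0, "dz": 0, "ax": 0, "ay": 0, "az": 0}
  grip: 0.5

```text
time_s: 13.9
tcp_pos: [0.6216, 0.0698, 0.0191]
orientation: [[0.76, -0.65, 0.002], [-0.65, -0.76, 0.0], [0.001, -0.001, -1.0]]
ft_force: [-0.5, -0.0, 0.3]
gripper_width: 0.5
gripper_force: 0.0
```

send_rows:
  motion:
    - {"dx": 0, "dy": 0, "dz": 0, "ax": 0, "ay": 0, "az": 0}
    - {"dx": 0, "dy": 0, "dz": 0, "ax": 0, "ay": 0, "az": 0}
    - {"dx": 0, "dy": 0, "dz": 0, "ax": 0, "ay": 0, "az": 0}
    - {"dx": 0, "dy": 0, "dz": 0, "ax": 0, "ay": 0, "az": 0}
    - {"dx": 0, "dy": 0, "dz": 0, "ax": 0, "ay": 0, "az": 0}
    - {"dx": 0, "dy": 0, "dz": 0, "ax": 0, "ay": 0, "az": 0}
  grip: 0.05

```text
time_s: 14.5
tcp_pos: [0.6215, 0.0698, 0.0187]
orientation: [[0.76, -0.65, 0.001], [-0.65, -0.76, 0.0], [0.001, -0.001, -1.0]]
ft_force: [-1.3, 0.4, 6.0]
gripper_width: 0.154
gripper_force: 60.0
```

```bash
python3 - <<'E'
from h import *
g=cv2.cvtColor(cv2.imread('pics/w6.png'),cv2.COLOR_BGR2GRAY)[222:272,292:342]
g=cv2.resize(g,None,fx=6,fy=6,interpolation=cv2.INTER_CUBIC)
for l in cv2.createLineSegmentDetector().detect(g)[0][:,0]:
    if np.hypot(l[2]-l[0],l[3]-l[1])>40: print((l/6*8).round(0)+[400,0,400,0], np.degrees(np.arctan2(l[3]-l[1],l[2]-l[0])).round(1))
E
python3 - <<'E'
from h import *
f=cv2.imread('pics/w6.png'); g=cv2.GaussianBlur(cv2.cvtColor(f,cv2.COLOR_BGR2GRAY),(0,0),.7).astype(float)
print(g[236:262,310:330].astype(int).tolist().__str__().replace('], [','\n'))
# camera axes for w6: rotation as w5 (same tool yaw)
Q=[]
for u in range(313,325):
    v=np.arange(240,262); d=np.diff(g[240:262,u]); k=d.argmax(); Q.append((u,240.5+k,d[k])); 
print(np.round(Q,1).tolist())
E
```

```text
[[114, 116, 118, 118, 120, 122, 125, 127, 129, 130, 130, 129, 128, 125, 121, 117, 115, 114, 112, 105
116, 118, 118, 116, 114, 116, 120, 125, 128, 130, 130, 130, 130, 129, 126, 122, 118, 115, 114, 109
117, 117, 113, 109, 106, 107, 112, 119, 124, 127, 129, 130, 131, 130, 129, 127, 123, 118, 115, 111
117, 113, 107, 102, 100, 101, 105, 111, 119, 124, 127, 129, 130, 130, 130, 130, 126, 121, 117, 114
115, 108, 102, 99, 98, 98, 100, 105, 112, 119, 124, 127, 129, 130, 130, 130, 129, 125, 121, 120
113, 104, 99, 97, 97, 97, 98, 100, 105, 112, 119, 124, 127, 129, 129, 130, 130, 128, 127, 127
110, 102, 98, 97, 97, 97, 97, 98, 101, 105, 111, 118, 124, 127, 128, 129, 130, 130, 132, 134
109, 101, 98, 98, 98, 97, 97, 97, 99, 101, 105, 111, 118, 124, 126, 128, 129, 131, 134, 136
107, 100, 99, 100, 101, 99, 98, 97, 98, 98, 101, 105, 111, 118, 123, 126, 129, 132, 135, 135
107, 101, 103, 106, 107, 104, 100, 98, 97, 97, 98, 101, 105, 111, 118, 124, 130, 135, 139, 136
108, 105, 109, 114, 115, 112, 106, 101, 99, 98, 97, 99, 100, 104, 111, 121, 132, 141, 144, 136
110, 110, 115, 120, 122, 119, 114, 107, 101,
[... 970 characters left out ...]
128, 126, 122, 119, 122, 128, 136, 145
138, 132, 126, 123, 124, 126, 127, 128, 128, 128, 128, 128, 127, 126, 126, 130, 137, 145, 151, 156
149, 143, 135, 128, 125, 124, 125, 126, 126, 127, 127, 127, 127, 129, 133, 142, 151, 157, 160, 163
156, 152, 146, 138, 131, 128, 127, 126, 127, 127, 128, 130, 134, 138, 145, 154, 160, 164, 166, 169
162, 159, 155, 149, 144, 140, 137, 136, 136, 137, 138, 142, 147, 152, 157, 163, 167, 169, 171, 173]]
[[313.0, 260.5, 11.0], [314.0, 260.5, 13.0], [315.0, 260.5, 12.0], [316.0, 260.5, 10.0], [317.0, 260.5, 10.0], [318.0, 260.5, 9.0], [319.0, 260.5, 10.0], [320.0, 260.5, 10.0], [321.0, 260.5, 12.0], [322.0, 260.5, 13.0], [323.0, 260.5, 14.0], [324.0, 259.5, 12.0]]
```

```bash
python3 - <<'E'
from h import *
im=cv2.imread('pics/w6.png')[:,:,::-1]; hsv=cv2.cvtColor(im,cv2.COLOR_RGB2HSV)
T=np.array([.5148,-.1169,.1425]); R=np.array([[.615,.789,0],[.789,-.615,0],[0,0,-1.]])
# camera pose from w5, shifted with the TCP
f=dict(fx=356.012,fy=356.012,cx=318.401,cy=238.358,xyz=np.array([.56213,-.05531,.29077])+T-[.5139,-.1163,.1493],rotation=np.array([[.791,.5831,.1851],[-.6118,.7542,.2384],[-.0006,-.3019,.9534]]))
c0=np.array([318.,247.]); V,U=np.indices(hsv.shape[:2])
m=(hsv[...,1]>110)&(hsv[...,0]<30)&(np.hypot(U-c0[0],V-c0[1])<22)
P=[]
for a in np.radians(np.arange(170,371,4)):   # outer edge of the orange bush
    r=np.arange(22,5,-.25); u=c0[0]+r*np.cos(a); v=c0[1]-4+r*np.sin(a)
    l=cv2.remap(hsv[...,1],u.astype(np.float32)[None],v.astype(np.float32)[None],1)[0].astype(int)
    k=np.argmax(l>90)
    if l[k]>90:P.append(onplane(f,u[k],v[k],.047))
c=circ(P); print('bush',c,tool(np.r_[c[0],.047]-T,R))
g=hsv[...,2]
P=[]
for a in np.radians(np.arange(185,330,4)):   # dark flange side / casing edge
    r=np.arange(32,46,.5); u=c0[0]+1+r*np.cos(a); v=c0[1]-4+r*np.sin(a)
    l=cv2.remap(g,u.astype(np.float32)[None],v.astype(np.float32)[None],1)[0].astype(int)
    P.append(onplane(f,u[l.argmin()],v[l.argmin()],.049))
c=circ(P); print('flange',c,tool(np.r_[c[0],.05]-T,R))
e=onplane(f,323,254,.071)-onplane(f,317,248,.071); print('flat deg',np.degrees(np.arctan2(e[0],-e[1])))
E
```

```text
bush (array([ 0.5158, -0.1168]), np.float64(9.14), 50) [ 0.7  0.7 95.5]
flange (array([ 0.5166, -0.116 ]), np.float64(24.57), 23) [ 1.8  0.9 92.5]
flat deg 5.63603219755975
```

send_rows:
  motion:
    - {"dx": 0, "dy": 0, "dz": -20, "ax": 0, "ay": 0, "az": 0}
    - {"dx": 0, "dy": 0, "dz": -40, "ax": 0, "ay": 0, "az": 0}
    - {"dx": 0, "dy": 0, "dz": -40, "ax": 0, "ay": 0, "az": 0}
    - {"dx": 6.3, "dy": 32.7, "dz": 0, "ax": 0, "ay": 0, "az": 0}
    - {"dx": 8, "dy": 42, "dz": 0, "ax": 0, "ay": 0, "az": 0}
    - {"dx": 8, "dy": 42, "dz": 0, "ax": 0, "ay": 0, "az": 0}
    - {"dx": 8, "dy": 42, "dz": 0, "ax": 0, "ay": 0, "az": 0}
    - {"dx": 6, "dy": 32, "dz": 0, "ax": 0, "ay": 0, "az": 0}
    - {"dx": 4, "dy": 20, "dz": 0, "ax": 0, "ay": 0, "az": 0}
    - {"dx": 0, "dy": 0, "dz": 0, "ax": 0, "ay": 0, "az": -0.135}
    - {"dx": 0, "dy": 0, "dz": 0, "ax": 0, "ay": 0, "az": -0.135}
    - {"dx": 0, "dy": 0, "dz": 0, "ax": 0, "ay": 0, "az": -0.135}
    - {"dx": 0, "dy": 0, "dz": 0, "ax": 0, "ay": 0, "az": -0.135}
    - {"dx": 0, "dy": 0, "dz": 0, "ax": 0, "ay": 0, "az": -0.135}
    - {"dx": 0, "dy": 0, "dz": 0, "ax": 0, "ay": 0, "az": -0.135}
    - {"dx": 0, "dy": 0, "dz": 0, "ax": 0, "ay": 0, "az": 0}
    - {"dx": 0, "dy": 0, "dz": 0, "ax": 0, "ay": 0, "az": 0}

```text
time_s: 16.2
tcp_pos: [0.5147, -0.1166, 0.1179]
orientation: [[0.995, 0.099, 0.0], [0.099, -0.995, -0.0], [0.0, 0.0, -1.0]]
ft_force: [-0.1, -0.3, -1.0]
gripper_width: 0.157
gripper_force: 59.2
```

```bash
python3 - <<'E'
from h import *
f=grab('wrist','w8.png'); s=telemetry.read_state();T=s['tcp_pos'];R=s['orientation'];print(T.round(4),R.round(3).tolist(),s['gripper_width'])
for z in(.071,.1): print(proj(f,[.5152,-.1165,z]))
u,v=map(int,proj(f,T)); print(u,v)
cv2.imwrite('pics/m8.png',cv2.resize(f['pixels'][v-110:v+40,u-100:u+100,::-1],(800,600),interpolation=cv2.INTER_CUBIC)); print(u-100,v-110)
g=grab('side','s8.png')
E
```

```text
[ 0.5147 -0.1166  0.1179] [[0.995, 0.099, 0.0], [0.099, -0.995, -0.0], [0.0, 0.0, -1.0]] 0.15379170094442215
(np.float64(318.3466613050985), np.float64(268.4653681763916))
(np.float64(318.3849717702918), np.float64(290.9721242765337))
318 309
218 199
```

View pics/m8.png

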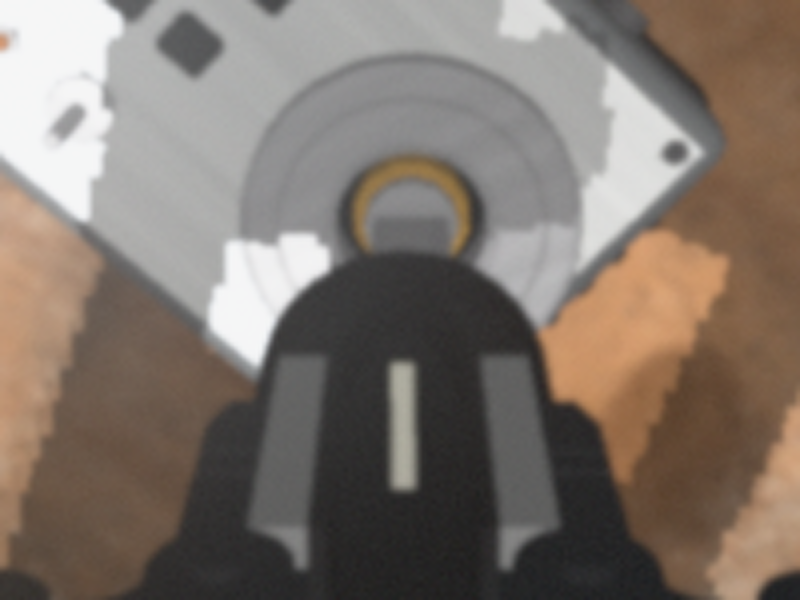

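The crop shows the knob's nose and white line at (403,425) straight up. The spindle's flat lies horizontal at (410,215), facing up, so the angles match. The bush centre is at about (412,212). I'll measure the sideways offset.

```bash
python3 - <<'E'
from h import *
f=grab('wrist'); s=telemetry.read_state();T=s['tcp_pos'];R=s['orientation']; hsv=cv2.cvtColor(f['pixels'],cv2.COLOR_RGB2HSV)
t=lambda u,v,z: tool(onplane(f,u,v,z)-T,R)
print('line',t(218+403/4,199+425/4,T[2]+.013))
g=hsv[...,2]; u0,v0=218+404/4,199+350/4; P=[]
for a in np.radians(np.r_[np.arange(200,341,4)]):   # skirt edge, dark->bright
    r=np.arange(20,45,.5);u=u0+r*np.cos(a);v=v0+10+r*np.sin(a)
    l=cv2.remap(g,u.astype(np.float32)[None],v.astype(np.float32)[None],1)[0].astype(int)
    k=np.argmax(np.diff(l[::2]))*2+1;P.append(onplane(f,u[k],v[k],T[2]-.0045))
c=circ(P);print('skirt',c,tool(np.r_[c[0],T[2]]-T,R))
P=[]
for a in np.radians(np.arange(190,351,4)):
    r=np.arange(24,5,-.25);u=218+412/4+r*np.cos(a);v=199+215/4+r*np.sin(a)
    l=cv2.remap(hsv[...,1],u.astype(np.float32)[None],v.astype(np.float32)[None],1)[0].astype(int);k=np.argmax(l>90)
    if l[k]>90:P.append(onplane(f,u[k],v[k],.047))
c=circ(P);print('bush',c,tool(np.r_[c[0],.047]-T,R))
print('flat ends',t(218+371/4,199+217/4,.055),t(218+450/4,199+217/4,.055))
E
```

```text
line [  9.2   0.1 -13. ]
skirt (array([ 0.5204, -0.116 ]), np.float64(15.78), 36) [5.6 0.  0. ]
bush (array([ 0.5166, -0.1177]), np.float64(9.22), 41) [ 1.7  1.3 70.9]
flat ends [ 3.9 -4.6 62.9] [ 3.8  7.4 62.9]
```

send_rows:
  motion:
    - {"dx": 1.3, "dy": 1.4, "dz": 12, "ax": 0, "ay": 0, "az": 0}
    - {"dx": 0, "dy": 0, "dz": 10, "ax": 0, "ay": 0, "az": 0}
    - {"dx": 0, "dy": 0, "dz": 4, "ax": 0, "ay": 0, "az": 0}
    - {"dx": 0, "dy": 0, "dz": 1, "ax": 0, "ay": 0, "az": 0}
    - {"dx": 0, "dy": 0, "dz": 1, "ax": 0, "ay": 0, "az": 0}
    - {"dx": 0, "dy": 0, "dz": 0.5, "ax": 0, "ay": 0, "az": 0}
    - {"dx": 0, "dy": 0, "dz": 0, "ax": 0, "ay": 0, "az": 0}

```text
time_s: 17.05
tcp_pos: [0.5163, -0.1178, 0.0897]
orientation: [[0.995, 0.103, 0.0], [0.103, -0.995, -0.0], [0.0, 0.0, -1.0]]
ft_force: [-1.2, -0.7, 0.1]
gripper_width: 0.155
gripper_force: 59.3
```

send_rows:
  motion:
    - {"dx": 0, "dy": 0, "dz": 1, "ax": 0, "ay": 0, "az": 0}
    - {"dx": 0, "dy": 0, "dz": 0, "ax": 0, "ay": 0, "az": 0}

```text
time_s: 17.25
tcp_pos: [0.5164, -0.1179, 0.0888]
orientation: [[0.995, 0.103, 0.001], [0.103, -0.995, -0.0], [0.001, 0.0, -1.0]]
ft_force: [-0.7, 0.4, 4.4]
gripper_width: 0.159
gripper_force: 59.8
```

send_rows:
  motion:
    - {"dx": 0, "dy": 0, "dz": 1, "ax": 0, "ay": 0, "az": 0}
    - {"dx": 0, "dy": 0, "dz": 0, "ax": 0, "ay": 0, "az": 0}

```text
time_s: 17.45
tcp_pos: [0.5164, -0.1179, 0.0876]
orientation: [[0.995, 0.103, 0.001], [0.103, -0.995, -0.0], [0.001, 0.0, -1.0]]
ft_force: [-0.8, 1.3, 4.8]
gripper_width: 0.156
gripper_force: 59.9
```

send_rows:
  motion:
    - {"dx": 0.5, "dy": -0.3, "dz": 0, "ax": 0, "ay": 0, "az": 0}
    - {"dx": 0, "dy": 0, "dz": 0, "ax": 0, "ay": 0, "az": 0}

```text
time_s: 17.65
tcp_pos: [0.5169, -0.1175, 0.0873]
orientation: [[0.995, 0.103, 0.0], [0.103, -0.995, 0.0], [0.0, 0.0, -1.0]]
ft_force: [1.3, -0.3, 1.4]
gripper_width: 0.155
gripper_force: 59.3
```

send_rows:
  motion:
    - {"dx": 0.5, "dy": 0, "dz": 0, "ax": 0, "ay": 0, "az": 0}
    - {"dx": 0, "dy": 0, "dz": 0, "ax": 0, "ay": 0, "az": 0}

```text
time_s: 17.85
tcp_pos: [0.517, -0.1174, 0.0871]
orientation: [[0.995, 0.103, -0.001], [0.103, -0.995, 0.0], [-0.001, -0.0, -1.0]]
ft_force: [0.4, 0.3, -0.1]
gripper_width: 0.153
gripper_force: 59.3
```

send_rows:
  motion:
    - {"dx": 0, "dy": 0, "dz": 1, "ax": 0, "ay": 0, "az": 0}
    - {"dx": 0, "dy": 0, "dz": 1, "ax": 0, "ay": 0, "az": 0}
    - {"dx": 0, "dy": 0, "dz": 1, "ax": 0, "ay": 0, "az": 0}
    - {"dx": 0, "dy": 0, "dz": 0, "ax": 0, "ay": 0, "az": 0}

```text
time_s: 18.25
tcp_pos: [0.5171, -0.1174, 0.0842]
orientation: [[0.995, 0.103, -0.0], [0.103, -0.995, 0.0], [-0.0, -0.0, -1.0]]
ft_force: [0.6, 0.0, -1.0]
gripper_width: 0.155
gripper_force: 59.2
```

send_rows:
  motion:
    - {"dx": 0, "dy": 0, "dz": 1.5, "ax": 0, "ay": 0, "az": 0}
    - {"dx": 0, "dy": 0, "dz": 1.5, "ax": 0, "ay": 0, "az": 0}
    - {"dx": 0, "dy": 0, "dz": 1.5, "ax": 0, "ay": 0, "az": 0}
    - {"dx": 0, "dy": 0, "dz": 1.5, "ax": 0, "ay": 0, "az": 0}
    - {"dx": 0, "dy": 0, "dz": 0, "ax": 0, "ay": 0, "az": 0}

```text
time_s: 18.75
tcp_pos: [0.5171, -0.1174, 0.0781]
orientation: [[0.995, 0.103, -0.0], [0.103, -0.995, 0.0], [-0.0, -0.0, -1.0]]
ft_force: [0.4, 0.7, -0.5]
gripper_width: 0.155
gripper_force: 59.2
```

Almost home and free of force. Next I'll press on in small steps.

send_rows:
  motion:
    - {"dx": 0, "dy": 0, "dz": 0.5, "ax": 0, "ay": 0, "az": 0}
    - {"dx": 0, "dy": 0, "dz": 0.5, "ax": 0, "ay": 0, "az": 0}
    - {"dx": 0, "dy": 0, "dz": 0.5, "ax": 0, "ay": 0, "az": 0}
    - {"dx": 0, "dy": 0, "dz": 0, "ax": 0, "ay": 0, "az": 0}
    - {"dx": 0, "dy": 0, "dz": 0, "ax": 0, "ay": 0, "az": 0}
    - {"dx": 0, "dy": 0, "dz": 0, "ax": 0, "ay": 0, "az": 0}

```text
time_s: 19.35
tcp_pos: [0.5173, -0.1175, 0.0771]
orientation: [[0.995, 0.103, 0.0], [0.103, -0.995, -0.0], [0.0, 0.0, -1.0]]
ft_force: [-1.3, -0.2, 4.9]
gripper_width: 0.157
gripper_force: 59.8
```

send_rows:
  motion:
    - {"dx": 0, "dy": 0, "dz": 1, "ax": 0, "ay": 0, "az": 0}
    - {"dx": 0, "dy": 0, "dz": 1, "ax": 0, "ay": 0, "az": 0}
    - {"dx": 0, "dy": 0, "dz": 1, "ax": 0, "ay": 0, "az": 0}
    - {"dx": 0, "dy": 0, "dz": 0.3, "ax": 0, "ay": 0, "az": 0}
    - {"dx": 0, "dy": 0, "dz": 0, "ax": 0, "ay": 0, "az": 0}
    - {"dx": 0, "dy": 0, "dz": 0, "ax": 0, "ay": 0, "az": 0}

```text
time_s: 19.95
tcp_pos: [0.5173, -0.1175, 0.0739]
orientation: [[0.995, 0.103, 0.0], [0.103, -0.995, -0.0], [0.0, 0.0, -1.0]]
ft_force: [-2.4, 0.6, 6.4]
gripper_width: 0.157
gripper_force: 60.0
```

send_rows:
  motion:
    - {"dx": 0, "dy": 0, "dz": 0.5, "ax": 0, "ay": 0, "az": 0}
    - {"dx": 0, "dy": 0, "dz": 0.4, "ax": 0, "ay": 0, "az": 0}
    - {"dx": 0, "dy": 0, "dz": 0, "ax": 0, "ay": 0, "az": 0}
    - {"dx": 0, "dy": 0, "dz": 0, "ax": 0, "ay": 0, "az": 0}

```text
time_s: 20.35
tcp_pos: [0.5173, -0.1175, 0.073]
orientation: [[0.995, 0.103, 0.0], [0.103, -0.995, -0.0], [0.0, 0.0, -1.0]]
ft_force: [-2.1, -0.7, 7.6]
gripper_width: 0.159
gripper_force: 60.1
```

```bash
python3 -c "
from station import env
print(env.close_job())"
```

```text
the job is handed in; nothing more can be done
None
```

The job is handed in at about 20 s of the 51 s allowed: the ring was seated in the boss pocket and let go, and the knob is home on the D-spindle, held pressed in about 4.3 of 5 mm (estimated from arm travel and wrist force), but the hand-in returned no verdict and I did not re-measure the bottle, pot or screwdriver afterwards.

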